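# Lock the dome box with the screwdriver

### The arm

A 6-joint arm with a two-finger parallel gripper is mounted at the origin on the work surface. World frame = base frame: x ahead of the robot, y to its left, z up, the work surface at z = 0. Lengths are in m, angles in rad, forces in N, time in s.
With the tool pointing down it reaches from about 0.35 to 0.975 m from the base axis. Payload 4.9 kg.
Tool frame: the origin (TCP) lies at the very end of the fingers, on their centre line; the grasp point (between the pads) lies 19 mm behind it; z points along the fingers, y is the line along which they close (so a half turn about z gives the same grasp; the last joint's range is limited). The gripper opens to 85 mm and grips with 20 to 120 N. Pads are 22 mm wide; open, the fingers measure 114 mm over their backs; the gripper's body (76 mm by 85 mm) begins 54 mm behind the grasp point. The pads swing forward as they close: fully open they stand 13 mm farther back than shut.
Start: joints at [1.138, 0.053, 1.613, -0, 1.476, -0.119], TCP at [0.193, 0.594, 0.231] pointing down, gripper open.
Joint ranges: [-3.01, 3.01], [-1.01, 2.22], [0.06, 2.58], [-1.02, 4.17], [0.09, 2.62], [-3.14, 3.14]. Speed limits (rad/s): [2.57, 2.57, 3.14, 3.14, 3.14, 3.14].

### API

Orientations are given as a rotation vector (axis times angle).
In Python, from station import ctrl, imaging gives the robot as it stands.
- The arm moves only by the tool play_rows, never from a script. Its argument "series" is a list of rows, each a list of 3 entries, a list of its own where there are three numbers: the opening, from 0 (shut) to 1 (fully open), then the shift along the tool's x, y, z each as a share of 0.05 m, from -1 to 1, then the turn, a rotation vector about the tool's x, y, z each as a share of 8 degrees, from -1 to 1. In form: [[grip, [dx, dy, dz], [ax, ay, az]], ...]. A call has 1 to 8 rows; each row shifts and turns the commanded pose from where the row before left it, along the tool's axes as they then stand; what a row does not reach is not made up. A row lasts 1/8 s, in which the tool goes at most 62.5 mm and 10.7 degrees, less where a joint would pass 70% of its speed; a pose out of reach is approached as far as the arm can. A call with a number of a shift or a turn outside -1 to 1 is refused whole. A call with a gripper value outside its range is refused whole. The fingers move at their own pace and stop on an object; "force" is the grip in N (left out, the last holds). Time passes only in rows, so rows that do not move let the fingers close. It gives the time, the measured TCP pose, the force, the opening and the grip force at its end, in the units of the state.
- ctrl.get_obs(): the state, without advancing time (a new reading comes with each control period).
- imaging.get_image(name): name is "side" or "top" or "wrist"; returns a dict with "color" (400x640x3 uint8, blue, green, red), "fx", "fy", "cx", "cy" (pixels), "extrinsics" (4x4, takes a point from world to camera coordinates); the wrist camera has in their place "hand_eye" (4x4, takes a point from camera to tool coordinates, whose origin is the TCP and whose axes are the flange's). Camera axes: x right, y down, z forward; pixel columns grow to the right and rows downward; lengths in m; the calibration is good to about 2 mm. A picture is of the moment at which its call begins: read the wrist's pose just before it. There is no depth.
- ctrl.finish_job(): hands the job in; it is judged then, once.
The state is a dict: "t": time; "q": joint angles; "dq": joint speeds; "effort": joint torques, N m; "tool_pos": TCP position; "tool_rot": TCP orientation; "contact_force": force on the tool from outside, world axes, zero at the start; "wrist_torque": the same for the moment, N m; "opening": finger opening in m; "grip_force": force on a finger pad.
Only numpy, scipy, OpenCV 4.12 (cv2) and the standard library are available. Lean on these libraries where they do the work, as an engineer would, in place of code of your own. Each camera call takes 0.05 s, during which the arm holds its last target. There are 200 camera calls.

### The job

Lock the rosewood dome box: take the flat-handled screwdriver from its block, put its blade in the slot of the brass lock on the box's front ledge, and, keeping the lock head pushed down with the blade, turn it clockwise (seen from above) until it stops. Then stand the screwdriver back upright in its block and let go of it; leave the round-knobbed awl in the other block alone.

Things in the scene. Friction and masses are not known exactly. Their poses are not given: they have to be found in the camera images.
- driver_mid (a point): stubby screwdriver, 132 mm long, 0.14 kg, blade down in its block. Point: middle of the dark wooden handle, 97 mm above the blade's tip; z up, away from the tip. Handle 70 mm tall, 34 mm wide along x, 24 mm thick along y (flat sides to grip). Under it a steel disc 50 mm across (underside 58 mm above the tip) rests on the block. Shaft 12 mm thick; blade 18 mm wide along x, 4 mm thick, 16 mm high.
- rest: the screwdriver's fixed block, a 70 mm wooden cube with a vertical 30 mm hole through its middle, mouth widened to about 38 mm; origin at the middle of its underside, z up. The awl's block is alike.
- slot (a point): middle of the slot's floor in the brass lock head, on its upright axis, 69 mm above the table while the head is up; x along the slot, z up. The slot is open at both ends, 24 mm long, 11 mm deep: 7 mm wide in the lower 6 mm, flaring to 14 mm at the top. The head is 37 mm across, with a brass tongue along x.
- box: fixed rosewood box, 180 mm along x, 190 mm along y; origin at the middle of its underside. The lock stands 55 mm in front (-x) of the middle on a flat ledge 55 mm above the table; the domed lid, top 110 mm above the table, begins 35 mm behind the lock's axis.
- cam (a joint): turn of the lock head, rad: grows clockwise seen from above, starts at 0 to 0.3 (unlocked), stop at 1.4 (locked, tongue pointing at the dome). It stays where it is left; turning takes about 0.06 N m.
- push (a joint): how far the lock head is pushed down, m: 0 when up, 0.006 at the bottom; a spring lifts it (about 2 N to start it down, 11 N at the bottom). It must be kept down, half-way or so, while being turned.
- awl_mid (a point): bystander, not to be used: awl with a round 40 mm wooden knob, standing in a second block like the first; this point is the middle of the knob, z up along the awl.

How it is judged:
By the outcome, as a careful person would: the job done as asked, in the order asked, and still so for the second after the job is handed in, with the robot touching nothing.
It also fails if it takes over 53 s, if anything falls off the work surface, if the arm or the gripper's body presses on something with over 40 N, if the wrist force passes 120 N, or if a joint passes its speed limit or range.

## Working session

There is one attempt and no reset: what is moved stays moved. The work goes in short steps, Python scripts to look and compute and a tool call to move; the robot and the scene stay as the last step left them, time stands still between calls to the robot, and variables do not carry over. Pictures are saved under pics/ and viewed, at most 10 in all, crops included, and the job is handed in when it is done.

Besides the shell and the picture viewer there is one more tool, called as name([rows], argument=value, ...), one row to a line, values as JSON. play_rows: Moves the arm, as the interface text tells. Shift numbers are shares of 0.05 m and turn numbers shares of 8 degrees, none past 1 either way. Its arguments: {"type":"object","properties":{"series":{"type":"array"},"force":{"type":"number"}},"required":["series"]}

```bash
mkdir -p pics
cat > h.py <<'E'
from station import ctrl, imaging
import numpy as np, cv2
from scipy.spatial.transform import Rotation as R
np.set_printoptions(precision=4,suppress=True)
def snap(n,f):
    o=ctrl.get_obs(); d=imaging.get_image(n); cv2.imwrite(f,d["color"])
    if n=="wrist":
        T=np.eye(4);T[:3,:3]=R.from_rotvec(o["tool_rot"]).as_matrix();T[:3,3]=o["tool_pos"]
        E=np.linalg.inv(T@np.array(d["hand_eye"]))
    else: E=np.array(d["extrinsics"])
    K=np.array([[d["fx"],0,d["cx"]],[0,d["fy"],d["cy"]],[0,0,1]])
    np.savez(f+".npz",E=E,K=K); return d["color"]
def atz(f,u,v,z):
    s=np.load(f+".npz");E,K=s["E"],s["K"];C=np.linalg.inv(E)
    r=C[:3,:3]@np.linalg.solve(K,[u,v,1]);p=C[:3,3];return p+r*(z-p[2])/r[2]
def proj(f,p):
    s=np.load(f+".npz");c=s["E"]@np.append(p,1);w=s["K"]@c[:3];return w[:2]/w[2]
E
python3 - <<'E'
from h import *
a=snap("top","pics/top.png");b=snap("side","pics/side.png")
o=ctrl.get_obs();print(o["t"],o["tool_pos"],R.from_rotvec(o["tool_rot"]).as_matrix(),o["opening"])
for f in("top","side"):
  s=np.load(f"pics/{f}.png.npz");print(s["K"][0,0],np.linalg.inv(s["E"]))
E
```

```text
0.1 [0.1927 0.594  0.2302] [[-0.9512  0.3087 -0.0008]
 [ 0.3087  0.9512 -0.0017]
 [ 0.0002 -0.0018 -1.    ]] 0.08507797197412414
437.7037200262888 [[ 0.0717 -0.9767  0.2021  0.406 ]
 [-0.9974 -0.0698  0.0164  0.062 ]
 [-0.0019 -0.2027 -0.9792  0.8633]
 [ 0.      0.      0.      1.    ]]
375.11650021736307 [[ 0.8573 -0.364   0.364   0.3268]
 [-0.5146 -0.6216  0.5905 -0.3569]
 [ 0.0113 -0.6936 -0.7202  0.6051]
 [ 0.      0.      0.      1.    ]]
```

View pics/top.png

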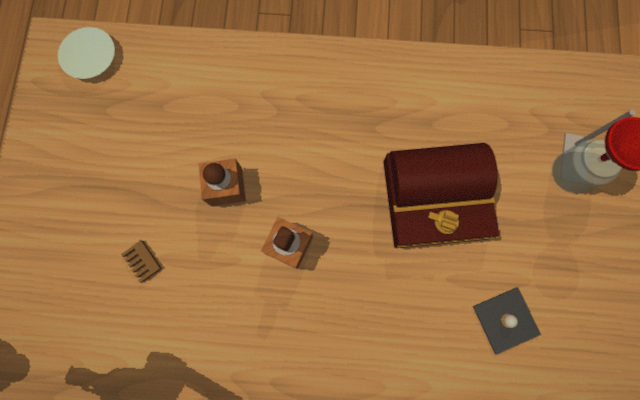

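View pics/side.png

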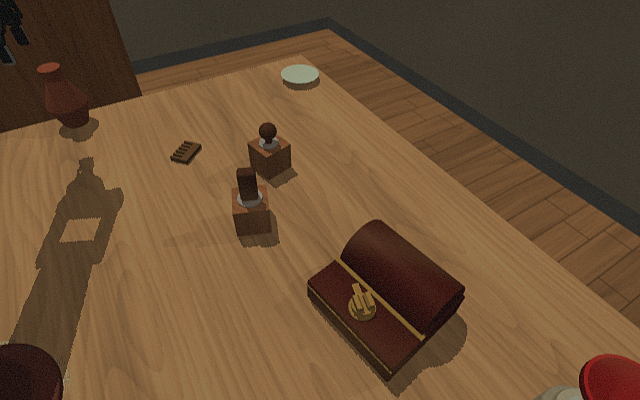

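The top view shows the screwdriver at about (287,240), the awl at (216,175) and the lock at (446,222), with its tongue pointing image-left. I'll enlarge it for the angles.

Run:
```python
from h import *
a=cv2.imread("pics/top.png");b=cv2.imread("pics/side.png")
c=[cv2.resize(x,(400,300),interpolation=cv2.INTER_CUBIC) for x in (a[210:270,245:325],a[192:252,405:485],b[160:220,210:290],b[270:330,320:400])]
c=[cv2.convertScaleAbs(x,alpha=1.6,beta=15) for x in c]
cv2.imwrite("pics/c.png",np.vstack([np.hstack(c[:2]),np.hstack(c[2:])]))
```

```text
(no output)
```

View pics/c.png

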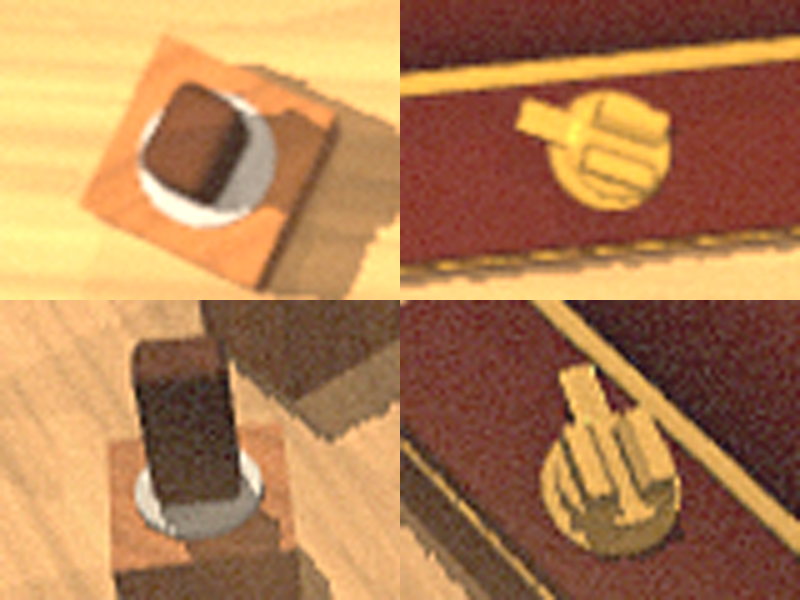

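Enlarged top crop: block corners at (278,217), (312,236), (297,268) and (261,251), and disc centre at (286.4,241.6). The lock centre is at about (447.4,222). The slot runs along the tongue, towards the upper left.

Run:
```python
from h import *
f="pics/top.png"
c=np.array([atz(f,u,v,.07) for u,v in((278,217.4),(312,235.6),(297,268),(261.4,251))])
print("block",c.mean(0)); d=np.diff(np.vstack([c,c[:1]]),axis=0);print(np.linalg.norm(d,axis=1),np.degrees(np.arctan2(d[:,1],d[:,0])))
print("disc",atz(f,286.4,241.6,.073),"awl",atz(f,215,173,.13))
L=atz(f,447.4,222,.078);print("lock",L)
t=atz(f,430,215,.07)-atz(f,447.4,222,.07);print("tongue deg",np.degrees(np.arctan2(t[1],t[0])))
def ln(a,b,z):
  q=atz(f,*b,z)-atz(f,*a,z);return np.degrees(np.arctan2(q[1],q[0]))
# rib lines in lock crop, gold strip
for a,b in (((597,100),(670,133)),((585,150),(655,185)),((400,95),(800,58)),((400,275),(800,240))):
  g=lambda p:((p[0]-400)/5+405,p[1]/5+192)
  print(ln(g(a),g(b),.075))
```

```text
block [0.4824 0.1362 0.07  ]
[0.071  0.064  0.0715 0.0678] [-114.0678  159.6045   68.9698  -20.9223]
disc [0.4843 0.1374 0.073 ] awl [0.5883 0.2659 0.13  ]
lock [ 0.54   -0.1508  0.078 ]
tongue deg 71.50386813624303
-111.12088200716776
-113.3534441564281
-80.56073785807685
-80.92190368479773
```

play_rows([
  [1,[-0.9,-0.75,0],[0,0,0]],
  [1,[-0.9,-0.75,0],[0,0,0]],
  [1,[-0.9,-0.75,0],[0,0,0]],
  [1,[-0.9,-0.75,0],[0,0,0]],
  [1,[-0.9,-0.75,0],[0,0,0]],
  [1,[-0.9,-0.75,0],[0,0,0]],
  [1,[-0.9,-0.75,0],[0,0,0]],
  [1,[-0.9,-0.75,0],[0,0,0]],
])

```text
t: 1.1
tool_pos: [0.4432, 0.1962, 0.231]
tool_rot: [-0.491, -3.103, -0.0]
contact_force: [0.1, 1.3, -0.2]
opening: 0.0853
grip_force: 0.0
```

play_rows([
  [1,[-0.9,-0.8,-0.3],[0,0,0]],
  [1,[0,0,0],[0,0,0]],
  [1,[0,0,0],[0,0,0]],
])

```text
t: 1.48
tool_pos: [0.4728, 0.1461, 0.2457]
tool_rot: [-0.492, -3.102, -0.0]
contact_force: [-0.1, 0.6, -0.9]
opening: 0.0853
grip_force: 0.0
```

Run:
```python
from h import *
o=ctrl.get_obs();a=snap("wrist","pics/w1.png");print(o["t"],o["tool_pos"],R.from_rotvec(o["tool_rot"]).as_matrix())
print(np.linalg.inv(np.load("pics/w1.png.npz")["E"]),np.load("pics/w1.png.npz")["K"])
```

```text
1.475 [0.4728 0.1461 0.2457] [[-0.951   0.3092 -0.0012]
 [ 0.3092  0.951   0.0003]
 [ 0.0012 -0.0001 -1.    ]]
[[ 0.3089  0.9016  0.3029  0.3957]
 [ 0.9511 -0.2926 -0.0989  0.1715]
 [-0.0005  0.3186 -0.9479  0.3883]
 [ 0.      0.      0.      1.    ]] [[356.1816   0.     315.309 ]
 [  0.     356.1816 202.4274]
 [  0.       0.       1.    ]]
```

View pics/w1.png

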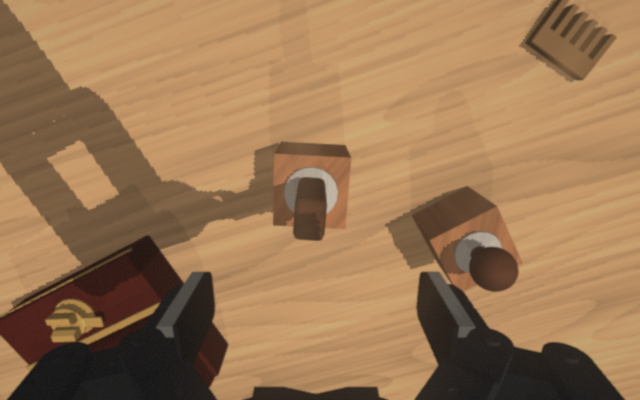

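The wrist view shows the handle with its thin side along image x, which is the finger axis. The disc centre is at (311,191) and the handle top at about (309,235). The lock head is at (74,318).

Run:
```python
from h import *
f="pics/w1.png"
a=cv2.imread(f);c=cv2.convertScaleAbs(cv2.resize(a[130:255,250:375],(600,600),interpolation=cv2.INTER_CUBIC),alpha=1.5,beta=20);cv2.imwrite("pics/c2.png",c)
print(atz(f,311,191,.074),atz(f,309,238,.144))
for z in(.07,):
  p=[atz(f,u,v,z) for u,v in((274,153),(350,157),(346,228),(273,226))];print(np.mean(p,0),np.degrees(np.arctan2(*(p[1]-p[0])[[1,0]])),np.degrees(np.arctan2(*(p[2]-p[3])[[1,0]])))
```

```text
[0.4844 0.1384 0.074 ] [0.4991 0.1329 0.144 ]
[0.4866 0.1374 0.07  ] 68.97231106775193 70.32628883387181
```

View pics/c2.png

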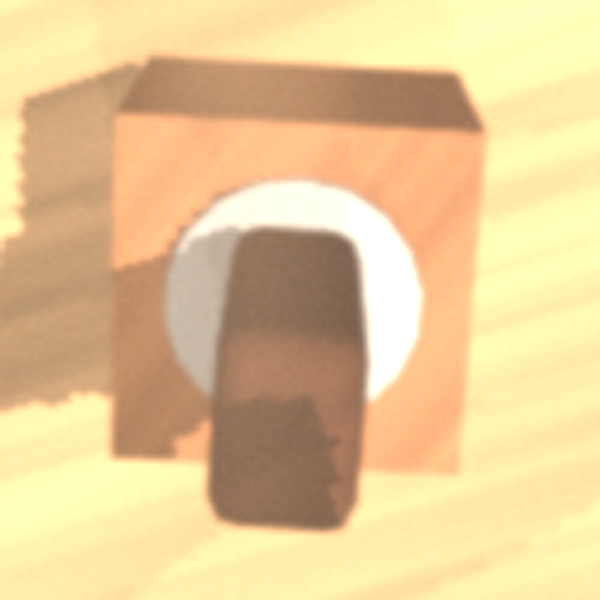

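play_rows([
  [1,[-0.31,-0.09,0],[0,0,0.33]],
  [1,[0,0,0.8],[0,0,0]],
  [1,[0,0,0.8],[0,0,0]],
  [1,[0,0,0.8],[0,0,0]],
  [1,[0,0,0.5],[0,0,0]],
  [1,[0,0,0.18],[0,0,0]],
  [1,[0,0,0],[0,0,0]],
])

```text
t: 2.4
tool_pos: [0.4865, 0.1373, 0.0921]
tool_rot: [-0.562, -3.09, 0.0]
contact_force: [-0.7, -0.6, 0.4]
opening: 0.0855
grip_force: 0.0
```

play_rows([
  [0,[0,0,0],[0,0,0]],
  [0,[0,0,0],[0,0,0]],
  [0,[0,0,0],[0,0,0]],
  [0,[0,0,0],[0,0,0]],
  [0,[0,0,0],[0,0,0]],
  [0,[0,0,0],[0,0,0]],
], force=80)

```text
t: 3.15
tool_pos: [0.4872, 0.137, 0.0931]
tool_rot: [0.562, 3.089, 0.001]
contact_force: [0.5, -0.3, 5.2]
opening: 0.0232
grip_force: 78.1
```

Run:
```python
from h import *
a=snap("side","pics/s2.png");b=snap("wrist","pics/w2.png")
o=ctrl.get_obs();print(o["t"],o["tool_pos"],R.from_rotvec(o["tool_rot"]).as_matrix(),o["contact_force"],o["wrist_torque"],o["opening"],o["grip_force"])
c=[cv2.resize(a[80:280,160:360],(400,400)),cv2.resize(b[120:370,195:445],(400,400))]
cv2.imwrite("pics/c3.png",np.hstack(c))
```

```text
3.25 [0.4872 0.137  0.0931] [[-0.9359  0.3521  0.0015]
 [ 0.3521  0.9359  0.0001]
 [-0.0013  0.0006 -1.    ]] [ 0.8263 -0.0145  4.3909] [-0.0246  0.0147 -0.057 ] 0.022863936915940596 78.13992977142334
```

View pics/c3.png

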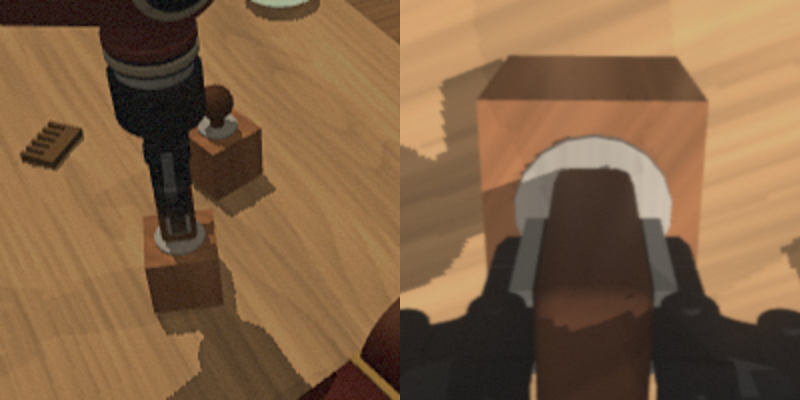

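The grasp holds: pads flat on the handle, disc resting on the block. The disc's far edge is at crop (594,137). Next I'll lift, carry it towards the lock and turn counter-clockwise by about 90°.

Run:
```python
from h import *
print(ctrl.get_obs()["q"])
f="pics/w2.png";o=ctrl.get_obs()
M=R.from_rotvec(o["tool_rot"]).as_matrix()
for dx in(-.004,-.002,0,.002,.004):
  c=o["tool_pos"]+M@[dx,0,0];c[2]=.074
  q=np.array([proj(f,c+.025*np.array([np.cos(a),np.sin(a),0])) for a in np.linspace(0,6.28,180)])
  print(dx,q.min(0),q[:,0].max())
print("obs far edge v 205.6, u", 117/1.6+195,272/1.6+195)
# lock estimate from w1
f="pics/w1.png";print(atz(f,74,318,.078))
```

```text
[ 0.1271 -0.106   2.009  -0.0001  1.2371 -1.0838]
-0.004 [265.2106 213.7198] 364.0111545222233
-0.002 [265.0328 209.8341] 364.1869123824962
0 [264.8538 205.9192] 364.3639330112173
0.002 [264.6734 201.9749] 364.54223006637994
0.004 [264.4917 198.0007] 364.72181740365494
obs far edge v 205.6, u 268.125 365.0
[ 0.5377 -0.1366  0.078 ]
```

play_rows([
  [0,[0,0,-0.4],[0,0,0]],
  [0,[0,0,-0.7],[0,0,0]],
  [0,[0,0,-0.7],[0,0,0]],
  [0,[0,0,-0.7],[0,0,0]],
  [0,[0,0,-0.5],[0,0,0]],
  [0,[0,0,0],[0,0,0]],
])

```text
t: 4.0
tool_pos: [0.4872, 0.1371, 0.2436]
tool_rot: [0.562, 3.088, 0.001]
contact_force: [0.1, -0.2, -1.5]
opening: 0.0233
grip_force: 78.0
```

play_rows([
  [0,[-0.6,-0.72,0],[0,0,0]],
  [0,[-0.6,-0.72,0],[0,0,0]],
  [0,[-0.6,-0.72,0],[0,0,0]],
  [0,[-0.6,-0.72,0],[0,0,0]],
  [0,[-0.6,-0.72,0],[0,0,0]],
  [0,[0,0,0],[0,0,0]],
])

```text
t: 4.75
tool_pos: [0.5628, -0.0866, 0.239]
tool_rot: [-0.568, -3.085, -0.0]
contact_force: [0.4, 1.3, -0.9]
opening: 0.0232
grip_force: 78.4
```

play_rows([
  [0,[0,0,0],[0,0,1]],
  [0,[0,0,0],[0,0,1]],
  [0,[0,0,0],[0,0,1]],
  [0,[0,0,0],[0,0,1]],
  [0,[0,0,0],[0,0,1]],
  [0,[0,0,0],[0,0,1]],
  [0,[0,0,0],[0,0,1]],
])

```text
t: 5.62
tool_pos: [0.5624, -0.0829, 0.2399]
tool_rot: [-1.95, -2.459, 0.002]
contact_force: [-0.3, -0.1, -1.2]
opening: 0.0232
grip_force: 78.1
```

play_rows([
  [0,[0,0,0],[0,0,1]],
  [0,[0,0,0],[0,0,1]],
  [0,[0,0,0],[0,0,1]],
  [0,[0,0,0],[0,0,1]],
  [0,[0,0,0],[0,0,0.3]],
  [0,[0,0,0],[0,0,0]],
])

```text
t: 6.38
tool_pos: [0.5625, -0.0831, 0.2403]
tool_rot: [-2.586, -1.779, 0.003]
contact_force: [0.3, -0.1, -1.9]
opening: 0.0233
grip_force: 78.1
```

Run:
```python
from h import *
o=ctrl.get_obs();b=snap("wrist","pics/w3.png")
print(o["t"],o["q"],o["tool_pos"],R.from_rotvec(o["tool_rot"]).as_matrix(),o["grip_force"])
p=proj("pics/w3.png",[.54,-.15,.078]);print(p)
cv2.imwrite("pics/w3e.png",cv2.convertScaleAbs(b,alpha=1.4,beta=10))
```

```text
6.375 [-0.2777 -0.0843  1.7333  0.0003  1.4957  0.0876] [ 0.5625 -0.0831  0.2403] [[ 0.3573  0.934  -0.003 ]
 [ 0.934  -0.3573  0.0012]
 [ 0.     -0.0032 -1.    ]] 78.09698224067688
[317.7815 252.5097]
```

View pics/w3e.png

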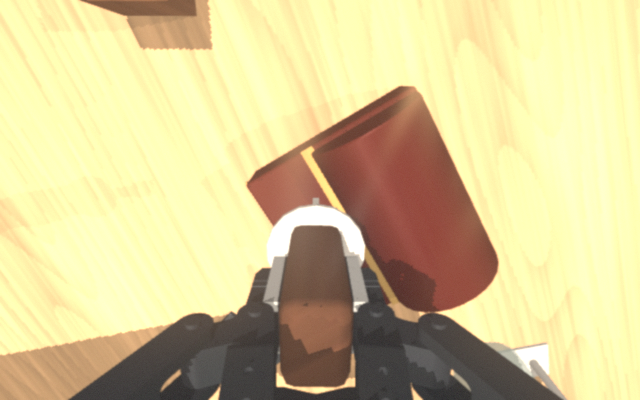

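The disc hides the lock here; only the blade end shows, at (316,200). I'll back off 60 mm along tool x for one clear view.

play_rows([
  [0,[0.6,0,0],[0,0,0]],
  [0,[0.6,0,0],[0,0,0]],
  [0,[0,0,0],[0,0,0]],
  [0,[0,0,0],[0,0,0]],
])

```text
t: 6.92
tool_pos: [0.5847, -0.0283, 0.2417]
tool_rot: [-2.588, -1.78, 0.002]
contact_force: [0.8, 0.6, -1.4]
opening: 0.0234
grip_force: 78.1
```

Run:
```python
from h import *
o=ctrl.get_obs();b=snap("wrist","pics/w4.png");s=snap("side","pics/s4.png");t=snap("top","pics/t4.png")
print(o["t"],o["tool_pos"],R.from_rotvec(o["tool_rot"]).as_matrix())
p=proj("pics/w4.png",[.54,-.15,.078]).astype(int);print(p)
x,y=p-[40,30]; y=max(y,0)
print(x,y)
M=R.from_rotvec(o["tool_rot"]).as_matrix();print("tip proj wrist/side",proj("pics/w4.png",o["tool_pos"]+M@[0,0,.081]),proj("pics/s4.png",o["tool_pos"]+M@[0,0,.081]))
en=lambda z:cv2.convertScaleAbs(z,alpha=1.5,beta=15)
rs=lambda z:en(cv2.resize(z,(400,300),interpolation=cv2.INTER_CUBIC))
q=proj("pics/s4.png",o["tool_pos"]+M@[0,0,.081]).astype(int)-[40,30];print(q)
cv2.imwrite("pics/c4.png",np.vstack([np.hstack([rs(b[y:y+60,x:x+80]),rs(t[192:252,405:485])]),np.hstack([rs(s[q[1]:q[1]+60,q[0]:q[0]+80]),rs(s[270:330,320:400])])]))
```

```text
6.925 [ 0.5847 -0.0283  0.2417] [[ 0.3581  0.9337 -0.0011]
 [ 0.9337 -0.3581 -0.0002]
 [-0.0006 -0.0009 -1.    ]]
[316 304]
276 274
tip proj wrist/side [313.7855 212.5533] [341.3807 200.3507]
[301 170]
```

View pics/c4.png

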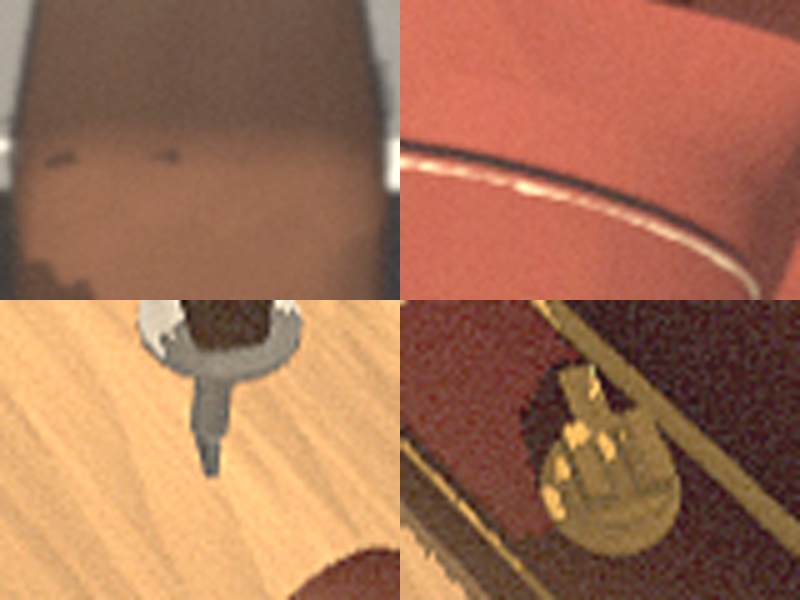

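That was the wrong way: the wrist crop is filled by the handle. The side crop is useful, though. The blade's near bottom corner is at about (343,205), which agrees with the tip being 81 mm below the TCP. I'll move to the other side of the lock.

play_rows([
  [0,[-0.85,0,0],[0,0,0]],
  [0,[-0.85,0,0],[0,0,0]],
  [0,[-0.85,0,0],[0,0,0]],
  [0,[-0.85,0,0],[0,0,0]],
  [0,[0,0,0],[0,0,0]],
  [0,[0,0,0],[0,0,0]],
])

```text
t: 7.82
tool_pos: [0.5239, -0.1871, 0.2423]
tool_rot: [-2.59, -1.778, -0.001]
contact_force: [-0.1, 0.7, -1.4]
opening: 0.023
grip_force: 78.1
```

Run:
```python
from h import *
o=ctrl.get_obs();b=snap("wrist","pics/w5.png")
M=R.from_rotvec(o["tool_rot"]).as_matrix()
print(o["t"],o["tool_pos"],M)
print(proj("pics/w5.png",[.54,-.15,.078]),"tip",proj("pics/w5.png",o["tool_pos"]+M@[0,0,.081]))
cv2.imwrite("pics/c5.png",cv2.convertScaleAbs(cv2.resize(b[80:230,220:420],(800,600),interpolation=cv2.INTER_CUBIC),alpha=1.5,beta=15))
```

```text
7.825 [ 0.5239 -0.1871  0.2423] [[ 0.3596  0.9331  0.0002]
 [ 0.9331 -0.3596  0.0004]
 [ 0.0005  0.     -1.    ]]
[316.0755 134.3448] tip [313.7865 212.5563]
```

View pics/c5.png

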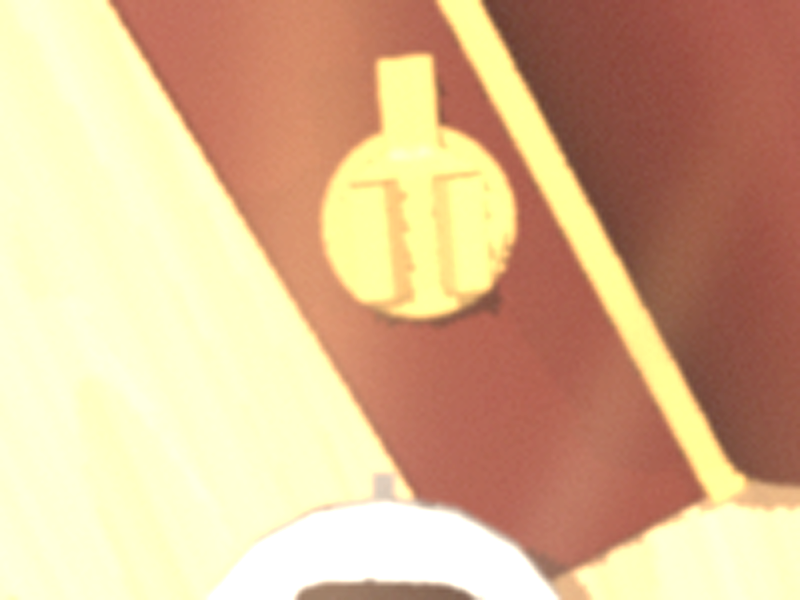

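The head centre is at crop (419,222), which is pixel (324.75,135.6). The tongue tip is at crop (405,58), and the blade's far end shows at crop (384,475), pixel (316,198.5).

Run:
```python
from h import *
f="pics/w5.png";P=lambda x,y,z:atz(f,220+x/4,80+y/4,z)
o=ctrl.get_obs();M=R.from_rotvec(o["tool_rot"]).as_matrix();T=o["tool_pos"]
for z in(.066,.069,.074):
  c=P(419,222.5,z);t=P(405,58,z)-c;print(z,c,"tongue",np.degrees(np.arctan2(t[1],t[0])),"diam",np.linalg.norm(P(321,222,z)-P(517,222,z)))
for a,b in(((388,182),(410,300)),((437,180),(445,295))):
  t=P(*a,.073)-P(*b,.073);print("rib",np.degrees(np.arctan2(t[1],t[0])))
print("blade end proj",proj(f,T+M@[.009,-.002,.081]),proj(f,T+M@[.009,.002,.081]))
tip=T+M@[0,0,.081]
for a in[(419,222.5)]:
  print("top proj",proj("pics/top.png",P(*a,.069)), "side proj",proj("pics/side.png",P(*a,.069)))
t=P(483,20,.057)-P(720,480,.057);print("gold strip",np.degrees(np.arctan2(t[1],t[0])))
d=M.T@(P(419,222.5,.069)-T);print("delta tool",d)
```

```text
0.066 [ 0.5462 -0.1554  0.066 ] tongue 74.33288885868798 diam 0.04353845090090006
0.069 [ 0.5463 -0.1549  0.069 ] tongue 74.33288885868802 diam 0.04312883020591762
0.074 [ 0.5464 -0.1542  0.074 ] tongue 74.33288885868801 diam 0.04244612904761366
rib 79.76575483218073
rib 73.71051013516087
blade end proj [310.7789 199.041 ] [316.8363 199.0379]
top proj [448.3907 219.5166] side proj [362.5621 300.7346]
gold strip 98.43125508664296
delta tool [0.0375 0.0093 0.1733]
```

play_rows([
  [0,[0.75,0.155,0],[0,0,0]],
  [0,[0,0,0],[0,0,-0.67]],
  [0,[0,0,0.7],[0,0,0]],
  [0,[0,0,0.7],[0,0,0]],
  [0,[0,0,0],[0,0,0]],
  [0,[0,0,0],[0,0,0]],
])

```text
t: 8.62
tool_pos: [0.5456, -0.1545, 0.1738]
tool_rot: [2.501, 1.898, 0.001]
contact_force: [0.3, -0.9, -0.3]
opening: 0.0233
grip_force: 78.3
```

Run:
```python
from h import *
o=ctrl.get_obs();s=snap("side","pics/s6.png")
M=R.from_rotvec(o["tool_rot"]).as_matrix()
print(o["t"],o["tool_pos"],M[:,0],o["contact_force"],o["wrist_torque"])
cv2.imwrite("pics/c6.png",cv2.convertScaleAbs(cv2.resize(s[230:350,290:450],(800,600),interpolation=cv2.INTER_CUBIC),alpha=1.6,beta=15))
f="pics/s6.png"
for p in([0,0,.081],[-.009,0,.081],[.009,0,.081]): print((proj(f,o["tool_pos"]+M@p)-[290,230])*5)
```

```text
8.625 [ 0.5456 -0.1545  0.1738] [ 0.269   0.9631 -0.0002] [ 0.3425 -0.8791 -0.3149] [-0.0267 -0.0261 -0.0132]
[369.1017 315.0843]
[379.8006 341.2785]
[358.6265 289.4378]
```

View pics/c6.png

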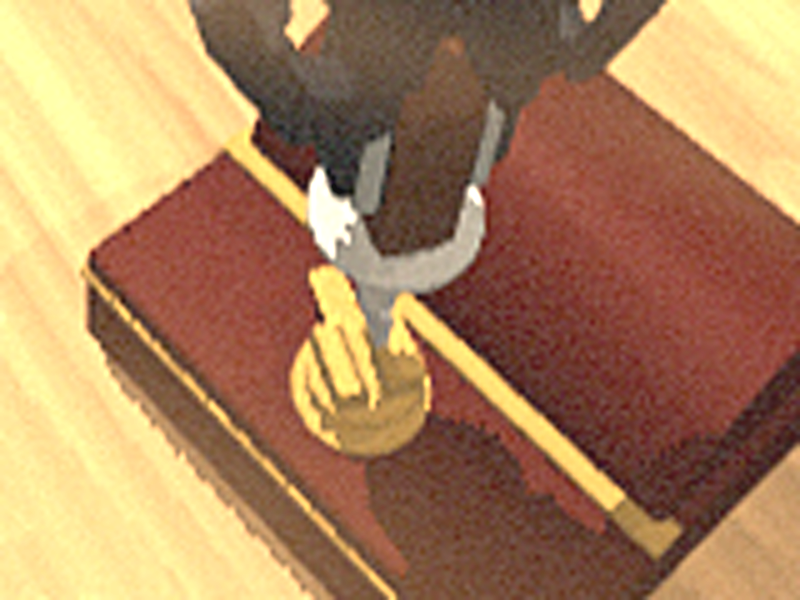

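The blade's near end (383,348) hangs over the slot between the two ribs, in line with it. I'll lower it and watch the force.

play_rows([
  [0,[0,0,0.12],[0,0,0]],
  [0,[0,0,0.12],[0,0,0]],
  [0,[0,0,0.1],[0,0,0]],
  [0,[0,0,0],[0,0,0]],
])

```text
t: 9.18
tool_pos: [0.5443, -0.1546, 0.1545]
tool_rot: [-2.502, -1.897, 0.001]
contact_force: [-0.4, -0.5, -2.0]
opening: 0.0235
grip_force: 78.3
```

play_rows([
  [0,[0,0,0.06],[0,0,0]],
  [0,[0,0,0.06],[0,0,0]],
  [0,[0,0,0],[0,0,0]],
])

```text
t: 9.55
tool_pos: [0.5449, -0.1549, 0.1496]
tool_rot: [2.503, 1.898, 0.0]
contact_force: [-0.7, 0.3, 2.1]
opening: 0.0234
grip_force: 78.5
```

play_rows([
  [0,[0,0,0.06],[0,0,0]],
  [0,[0,0,0.06],[0,0,0]],
  [0,[0,0,0],[0,0,0]],
])

```text
t: 9.93
tool_pos: [0.5452, -0.155, 0.1449]
tool_rot: [2.503, 1.898, 0.0]
contact_force: [-2.4, 0.6, 8.8]
opening: 0.023
grip_force: 79.4
```

play_rows([
  [0,[0,0,0.02],[0,0,0.4]],
  [0,[0,0,0],[0,0,0.7]],
  [0,[0,0,0],[0,0,0.7]],
  [0,[0,0,0],[0,0,0.7]],
  [0,[0,0,0],[0,0,0.7]],
  [0,[0,0,0],[0,0,0]],
])

```text
t: 10.68
tool_pos: [0.5456, -0.155, 0.1445]
tool_rot: [2.86, 1.295, 0.002]
contact_force: [-1.9, 2.0, 8.5]
opening: 0.0228
grip_force: 79.4
```

```bash
cat > st.py <<'E'
from h import *
o=ctrl.get_obs();M=R.from_rotvec(o["tool_rot"]).as_matrix()
print(o["t"],o["tool_pos"],"yaw",np.degrees(np.arctan2(M[1,0],M[0,0])),"zaxis",M[:,2],o["contact_force"],o["wrist_torque"],o["grip_force"],o["q"])
E
python3 st.py
```

```text
10.675 [ 0.5456 -0.155   0.1445] yaw 48.722562672992595 zaxis [ 0.0021 -0.0008 -1.    ] [-1.8869  1.9669  8.4921] [ 0.2412  0.6049 -0.0079] 79.37750101089478 [-0.408  -0.0162  1.8313  0.0001  1.3243  0.3124]
```

play_rows([
  [0,[0,0,0],[0,0,0.7]],
  [0,[0,0,0],[0,0,0.7]],
  [0,[0,0,0],[0,0,0.7]],
  [0,[0,0,0],[0,0,0.7]],
  [0,[0,0,0],[0,0,0.7]],
  [0,[0,0,0],[0,0,0]],
])

```text
t: 11.42
tool_pos: [0.546, -0.1552, 0.1446]
tool_rot: [3.089, 0.565, 0.004]
contact_force: [-2.8, 0.8, 8.2]
opening: 0.0234
grip_force: 79.5
```

play_rows([
  [0,[0,0,0],[0,0,0.5]],
  [0,[0,0,0],[0,0,0.5]],
  [0,[0,0,0],[0,0,0.4]],
  [0,[0,0,0],[0,0,0]],
  [0,[0,0,0],[0,0,0]],
])

```text
t: 12.05
tool_pos: [0.5461, -0.1554, 0.1447]
tool_rot: [3.129, 0.261, 0.005]
contact_force: [-1.4, -0.1, 8.6]
opening: 0.0229
grip_force: 79.5
```

```bash
python3 st.py
```

```text
12.05 [ 0.5461 -0.1554  0.1447] yaw 9.547988361707949 zaxis [ 0.0034 -0.0018 -1.    ] [-1.4207 -0.1294  8.5926] [0.0552 0.3498 0.077 ] 79.48834776878357 [-0.4082 -0.0162  1.8309 -0.0003  1.3231  0.996 ]
```

play_rows([
  [0,[0,0,0],[0,0,0.4]],
  [0,[0,0,0],[0,0,0.4]],
  [0,[0,0,0],[0,0,0]],
  [0,[0,0,0],[0,0,0]],
])

```text
t: 12.55
tool_pos: [0.5461, -0.1556, 0.1448]
tool_rot: [3.138, 0.086, 0.005]
contact_force: [-1.5, -0.8, 7.8]
opening: 0.0232
grip_force: 79.5
```

```bash
python3 st.py
```

```text
12.55 [ 0.5461 -0.1556  0.1448] yaw 3.1494213064035237 zaxis [ 0.0036 -0.0021 -1.    ] [-1.5363 -0.7596  7.7773] [-0.0731  0.3142 -0.0088] 79.4818103313446 [-0.4083 -0.0162  1.8308 -0.0005  1.3229  1.1077]
```

play_rows([
  [0,[0,0,0],[0,0,0.4]],
  [0,[0,0,0],[0,0,0.3]],
  [0,[0,0,0],[0,0,0]],
  [0,[0,0,0],[0,0,0]],
])

```text
t: 13.05
tool_pos: [0.5462, -0.1556, 0.1448]
tool_rot: [3.139, -0.067, 0.006]
contact_force: [-1.8, -0.9, 8.5]
opening: 0.0232
grip_force: 79.3
```

```bash
python3 st.py
```

```text
13.05 [ 0.5462 -0.1556  0.1448] yaw -2.440374080920304 zaxis [ 0.0036 -0.0022 -1.    ] [-1.8411 -0.941   8.5205] [-0.0416  0.3076  0.042 ] 79.33411717414856 [-0.4082 -0.0162  1.8307 -0.0006  1.3228  1.2053]
```

play_rows([
  [0,[0,0,0],[0,0,0.3]],
  [0,[0,0,0],[0,0,0.2]],
  [0,[0,0,0],[0,0,0]],
])

```text
t: 13.42
tool_pos: [0.5461, -0.1555, 0.1448]
tool_rot: [3.135, -0.176, 0.006]
contact_force: [-0.2, -0.3, 9.0]
opening: 0.0232
grip_force: 79.1
```

```bash
python3 st.py
```

```text
13.425 [ 0.5461 -0.1555  0.1448] yaw -6.4137513095923815 zaxis [ 0.0036 -0.0022 -1.    ] [-0.2398 -0.2747  8.9614] [-0.0037  0.292   0.2864] 79.0783166885376 [-0.4082 -0.0162  1.8308 -0.0006  1.3229  1.2747]
```

play_rows([
  [0,[0,0,0],[0,0,0.3]],
  [0,[0,0,0],[0,0,0.2]],
  [0,[0,0,0],[0,0,0]],
])

```text
t: 13.8
tool_pos: [0.5464, -0.1554, 0.1448]
tool_rot: [3.127, -0.284, 0.007]
contact_force: [-0.1, 0.4, 8.4]
opening: 0.023
grip_force: 79.0
```

```bash
python3 st.py
```

```text
13.8 [ 0.5464 -0.1554  0.1448] yaw -10.373802757920151 zaxis [ 0.0041 -0.0022 -1.    ] [-0.1343  0.4075  8.358 ] [0.0366 0.1362 0.4752] 78.95787119865417 [-0.408  -0.0162  1.8306 -0.0004  1.3226  1.344 ]
```

Wrist torque rose to 0.48 N m, so the cam is at its stop. I'll relieve the twist, lift out and check the tongue angle.

play_rows([
  [0,[0,0,0],[0,0,-0.4]],
  [0,[0,0,0],[0,0,-0.4]],
  [0,[0,0,0],[0,0,0]],
])

```text
t: 14.18
tool_pos: [0.5464, -0.1555, 0.1448]
tool_rot: [3.138, -0.11, 0.007]
contact_force: [-0.7, -0.5, 7.9]
opening: 0.0232
grip_force: 79.4
```

```bash
python3 st.py
```

```text
14.175 [ 0.5464 -0.1555  0.1448] yaw -4.023763365447392 zaxis [ 0.0042 -0.002  -1.    ] [-0.7321 -0.4561  7.8978] [0.0297 0.1914 0.03  ] 79.35923337936401 [-0.4082 -0.0162  1.8306 -0.0002  1.3225  1.2329]
```

play_rows([
  [0,[0,0,-0.2],[0,0,0]],
  [0,[0,0,-0.4],[0,0,0]],
  [0,[0,0,-0.6],[0,0,0]],
  [0,[0,0,-0.6],[0,0,0]],
  [0,[0,0,-0.3],[0,0,0]],
  [0,[0,0,0],[0,0,0]],
])

```text
t: 14.92
tool_pos: [0.5452, -0.1548, 0.2487]
tool_rot: [3.139, -0.111, 0.003]
contact_force: [0.2, 0.5, -0.7]
opening: 0.023
grip_force: 79.4
```

play_rows([
  [0,[0,0,0],[0,0,1]],
  [0,[0,0,0],[0,0,1]],
  [0,[0,0,0],[0,0,0]],
])

```text
t: 15.3
tool_pos: [0.5439, -0.1543, 0.2453]
tool_rot: [-3.093, 0.544, 0.005]
contact_force: [-0.1, -0.3, -0.9]
opening: 0.023
grip_force: 79.4
```

```bash
python3 st.py
```

```text
15.3 [ 0.5439 -0.1543  0.2453] yaw -19.964443707971355 zaxis [-0.0031  0.0015 -1.    ] [-0.0892 -0.3475 -0.8834] [-0.0094  0.0042  0.0018] 79.37201857566833 [-0.4081 -0.0948  1.7348  0.0001  1.505   1.5111]
```

play_rows([
  [0,[-0.51,-0.85,0],[0,0,0]],
  [0,[-0.51,-0.85,0],[0,0,0]],
  [0,[-0.51,-0.85,0],[0,0,0]],
  [0,[-0.51,-0.85,0],[0,0,0]],
  [0,[-0.51,-0.85,0],[0,0,0]],
  [0,[-0.51,-0.85,0],[0,0,0]],
  [0,[0,0,0],[0,0,0]],
  [0,[0,0,0],[0,0,0]],
])

```text
t: 16.3
tool_pos: [0.4882, 0.137, 0.2466]
tool_rot: [3.093, -0.544, -0.002]
contact_force: [-0.1, -1.3, -2.0]
opening: 0.0232
grip_force: 79.6
```

```bash
python3 st.py
python3 - <<'E'
from h import *
t=snap("top","pics/t7.png")
def brass(img,f):
    hsv=cv2.cvtColor(img,cv2.COLOR_BGR2HSV)[195:250,415:490]
    m=cv2.inRange(hsv,(17,90,80),(35,255,255))
    n,l,s,c=cv2.connectedComponentsWithStats(m)
    for i in range(1,n):
        if s[i,4]>60: print(s[i],c[i]+[415,195])
    for r in m[:50:1]: print("".join(".#"[v>0] for v in r))
brass(t,"")
E
```

```text
16.3 [0.4882 0.137  0.2466] yaw -19.96355452510912 zaxis [-0.0012 -0.0007 -1.    ] [-0.1062 -1.2934 -1.9945] [-0.0655 -0.0096  0.0108] 79.56722259521484 [ 0.1269 -0.2425  1.863  -0.0005  1.5224  2.0462]
[  0   4  75  35 817] [448.7393 213.7124]Traceback (most recent call last):
  File "<stdin>", line 10, in <module>
  File "<stdin>", line 9, in brass
  File "<stdin>", line 9, in <genexpr>
TypeError: string indices must be integers, not 'numpy.bool'
```

Run:
```python
from h import *
t=cv2.imread("pics/t7.png");m=cv2.inRange(cv2.cvtColor(t,cv2.COLOR_BGR2HSV)[197:240,420:480],(17,90,80),(35,255,255))
for r in m: print("".join("#" if v else "." for v in r))
for th in(8.4,):
  for r in(.02,.04):print(proj("pics/t7.png",[.546+r*np.cos(np.radians(th)),-.155+r*np.sin(np.radians(th)),.066])-[420,197])
```

```text
............................................................
............................................................
............................................................
...................................................#########
......................######.............###################
......................#######.##############################
....................########################################
........#################################################...
#############################################...............
###################################.........................
##############################..............................
##############.........#######..............................
###....................#######..............................
.......................#######..............................
......................#########.............................
....................#############...........................
...................################.........................
..................###################.......................
..
[... 858 characters left out ...]
............##################........................
...................################.........................
.....................#############..........................
.....................############...........................
........................#######.............................
............................................................
............................................................
............................................................
............................................................
........................................................###.
.............................................###.....#######
[26.5376 12.2619]
[25.1237  1.7001]
```

play_rows([
  [0,[-0.02,0,0.8],[0,0,0]],
  [0,[0,0,0.8],[0,0,0]],
  [0,[0,0,0.6],[0,0,0]],
  [0,[0,0,0.4],[0,0,0]],
  [0,[0,0,0.3],[0,0,0]],
  [0,[0,0,0],[0,0,0]],
  [0,[0,0,0],[0,0,0]],
])

```text
t: 17.23
tool_pos: [0.4884, 0.1374, 0.1033]
tool_rot: [-3.093, 0.548, -0.002]
contact_force: [0.3, 0.3, -0.3]
opening: 0.0232
grip_force: 79.5
```

The tongue now points at the dome, so the box is locked. The shaft is in its hole and I'll set the driver down.

play_rows([
  [0,[0,0,0.1],[0,0,0]],
  [0,[0,0,0.08],[0,0,0]],
  [0,[0,0,0.02],[0,0,0]],
  [0,[0,0,0],[0,0,0]],
])

```text
t: 17.73
tool_pos: [0.488, 0.1377, 0.0931]
tool_rot: [-3.093, 0.547, -0.001]
contact_force: [-0.8, 0.1, 4.3]
opening: 0.0235
grip_force: 80.3
```

play_rows([
  [0.3,[0,0,0],[0,0,0]],
  [0.6,[0,0,0],[0,0,0]],
  [1,[0,0,0],[0,0,0]],
  [1,[0,0,0],[0,0,0]],
  [1,[0,0,0],[0,0,0]],
  [1,[0,0,0],[0,0,0]],
])

```text
t: 18.48
tool_pos: [0.4876, 0.1376, 0.0923]
tool_rot: [-3.094, 0.547, 0.0]
contact_force: [0.1, -0.1, 0.3]
opening: 0.0857
grip_force: 0.0
```

play_rows([
  [1,[0,0,-0.4],[0,0,0]],
  [1,[0,0,-0.8],[0,0,0]],
  [1,[0,0,-0.8],[0,0,0]],
  [1,[0,0,-0.8],[0,0,0]],
  [1,[0,0,-0.6],[0,0,0]],
  [1,[0,0,0],[0,0,0]],
  [1,[0,0,0],[0,0,0]],
])

```text
t: 19.35
tool_pos: [0.487, 0.1375, 0.2609]
tool_rot: [3.093, -0.547, -0.003]
contact_force: [-0.7, 1.1, -0.3]
opening: 0.0852
grip_force: 0.0
```

```bash
python3 st.py
python3 - <<'E'
from h import *
f="pics/s8.png";s=snap("side",f);a=cv2.imread("pics/side.png")
# driver region dark handle / white disc vs the start image
x=slice(205,295);y=slice(150,250)
print("mean diff",np.abs(s[y,x].astype(int)-a[y,x]).mean())
for n,i in(("before",a),("after",s)):
  h=cv2.cvtColor(i,cv2.COLOR_BGR2HSV)[y,x];d=cv2.inRange(h,(0,0,0),(180,255,55));d[50:]=0
  w=cv2.inRange(h,(0,0,80),(180,60,255))
  for q,m in(("dark",d),("disc",w)):
    yy,xx=np.nonzero(m);print(n,q,len(xx),xx.mean()+205 if len(xx) else 0,yy.mean()+150 if len(yy) else 0)
E
```

```text
19.35 [0.487  0.1375 0.2609] yaw -20.062830506398505 zaxis [-0.0019 -0.0002 -1.    ] [-0.742   1.1294 -0.3308] [-0.0284 -0.0018 -0.0103] 0.0 [ 0.128  -0.2518  1.847   0.      1.5483  2.049 ]
mean diff 6.450666666666667
before dark 747 256.2784471218206 177.50602409638554
before disc 101 248.97029702970298 200.33663366336634
after dark 617 255.0356564019449 179.93517017828202
after disc 115 251.24347826086955 199.2869565217391
```

```bash
python3 -c "
from station import ctrl; print(ctrl.finish_job())"
```

```text
the job is handed in; nothing more can be done
None
```

I turned the lock clockwise to its stop (the tongue now points at the dome), stood the screwdriver back in its block and let go of it, left the awl alone, and handed the job in at about 19.4 s.

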